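# Close the double-lidded tea tin and hand up its outer cap

## Task

The tea tin's two lids stand together on the windowsill, the green outer cap loose on the silver inner lid: pick the pair up by the inner lid's silver collar and, with the cap riding on top, lower it fully home in the open tin's mouth before you let go. Then lift the green cap alone straight up, leaving the inner lid seated and undisturbed, and finish while holding the cap level, a good hand's breadth above the closed tin, so I can take it and rinse it. Never set or drop the cap on the sill or part it from the inner lid before the tin is closed, keep the tin standing where it is, and leave the strainer, teapot lid, peg and white box alone.

Things in the scene. Friction and masses are not known exactly. Their poses are not given: they have to be found in the camera images.
- tin: Open round tea tin, green with a silver bead at top and bottom, standing loose on the sill, about 0.35 kg. 60 mm outer diameter, 80 mm high, wall 3 mm, mouth 54 mm inside diameter, straight inside, empty. Origin: centre of its underside; z up, the mouth is at z = 80 mm. Round, yaw means nothing.
- inner_lid: Silver inner lid, loose, 90 g, standing on its plug. Going up: plug 50 mm across, 0 to 12 mm (foot chamfered to 45), drops into the tin's mouth with 2 mm play; collar 66 mm across, 12 to 24 mm, to grip and to rest on the tin's rim; boss 50 mm across to 32 mm and small knob to 41 mm, under the cap. Origin: centre of plug's underside, z up; home, it is 68 mm above the tin's. No catch, only weight.
- outer_cap: Green outer cap, loose, 60 g: inverted cup 60 mm across, 34 mm high, bore 54 mm, 31 mm deep. Sits by its weight on the collar, over the boss with 2 mm play, so its side is 3 mm inside the collar's edge: fingers on the collar miss it. Origin: centre of its lower rim, z up, 24 mm above the inner lid's origin; on the closed tin its side spans 92 to 126 mm above the sill.
- strainer: Bystander: aluminium tea strainer, a shallow bowl 72 mm across and 25 mm high with a flat handle reaching 120 mm from its centre along its x axis. Origin: centre of the bowl's underside.
- teapot_lid: Bystander: brown ceramic teapot lid, 82 mm across, 44 mm high with its knob. Origin: centre of its underside.
- peg: Bystander: red plastic clothes peg lying on the sill, 78 mm long along its x axis, 25 mm wide, 10 mm high, 12 g. Origin: its middle, on the sill.
- press_box: Bystander: white plastic box, 64 by 92 mm and 42 mm high, with a spring-loaded press button (16 mm across) on its lid. Origin: centre of its underside; the long side runs along its y axis.

How it is judged:
By the outcome, as a careful person would: the job done as asked, in the order asked, and still so for the second after the job is handed in, while the arm keeps its last pose, push and grip.
It also fails if it takes over 58 s, if anything falls off the work surface, if the arm or the gripper's body presses on something with over 40 N, if the wrist force passes 120 N, or if a joint passes its speed limit or range.

## Robot

A 6-joint arm with a two-finger parallel gripper is mounted at the origin on the work surface. World frame = base frame: x ahead of the robot, y to its left, z up, the work surface at z = 0. Lengths are in m, angles in degrees, forces in N, time in s.
With the tool pointing down it reaches from about 0.4 to 0.825 m from the base axis. Payload 7 kg.
Tool frame: the origin (TCP) lies midway between the tips of the shut fingers; the grasp point (between the pads) lies 19 mm behind it; z points along the fingers, y is the line along which they close (so a half turn about z gives the same grasp; the last joint's range is limited). The gripper opens to 88 mm and grips with 3 to 60 N. Pads are 19 mm wide; open, the fingers measure 130 mm over their backs; the gripper's body (78 mm by 193 mm) begins 47 mm behind the grasp point.
Start: joints at [-52.305, 20.546, 0.682, 0, -70.136, -16.507], TCP at [0.244, -0.629, 0.227] pointing down, gripper open.
Joint ranges: [-176.03, 176.03], [-82.01, 121.73], [-58.28, 71.71], [-173.87, 95.51], [-174.79, -0.11], [-173.66, 173.66]. Speed limits (degrees/s): [136.94, 136.94, 172.46, 180, 180, 180].

## Interface

Orientations are given as a 3x3 rotation matrix whose columns are the frame's x, y, z axes.
In Python, from rig import robot, jaws, solver, imaging, order, nets gives the robot as it stands. Calls block until the motion is done:
- robot.goto(position, orientation): joint-space move of the TCP to a pose.
- robot.servo_line(position, ori=None, speed=0.15): straight line of the TCP; ori=None keeps the orientation; speed is the mean speed in m/s.
- robot.movej(angles): joint-space move.
- jaws.move_gripper(opening): opening from 0.0 (shut) to 1.0 (fully open); the grip force is fixed at half the most; returns when the fingers have stopped.
- robot.dwell(seconds).
- solver.ik(position, orientation): joint angles nearest the present ones, or None.
- robot.get_state(): the state.
- imaging.grab_frame(name): name is "scene" or "top" or "wrist"; returns (picture, depth): 384x512x3 uint8, red, green, blue; 384x512 float32, m along the optical axis (not along the pixel's ray), 0 where there is no reading.
- imaging.camera_info(name): a dict with "vfov" (degrees; the focal length in pixels is half the picture's height over the tangent of half this angle, whatever the lens; pixels are square), "cx", "cy" (the principal point, pixels), "k1" (the pictures are not rectified: a ray, as slopes to the right and down, at radius r is drawn at 1 + k1 r^2 times it, then the intrinsics apply), "view" (4x4, takes a point from world to camera coordinates); the wrist camera has in their place "T_tool_cam" (4x4, takes a point from camera to tool coordinates, whose origin is the TCP and whose axes are the flange's). Camera axes: x right, y down, z forward; pixel columns grow to the right and rows downward; lengths in m; the calibration is good to about 2 mm. A picture is of the moment at which its call begins: read the wrist's pose just before it. camera_info takes no time and is no camera call.
A pose or a line that the arm cannot do raises robot.Unreachable and nothing moves.
- order.job_done(): hands the job in; it is judged then, once.
Trained networks look in the newest picture that a camera, given by its name, has taken for a name from the list of things; names that differ only in an ending like _2 or _b are one class to them, and where a whole thing is asked for, a point or a joint stands for the part that bears it (a point fixed in the world has none). Each returns a list of dicts, best first, with "p" (0 to 1); they miss things now and then, are a little off and sometimes report something else, mostly with a low value. They report only what shows in the picture. A call takes as long as a camera call.
- nets.search_frame(camera, label): "bbox" ([centre column, centre row, width, height] in pixels, round what is visible of it).
- nets.landmark_of(camera, label): "pixel" ([column, row] in pixels: a listed point, or the origin of a listed thing).
The state is a dict: "t": time; "qpos": joint angles; "qvel": joint speeds; "effort": joint torques, N m; "position": TCP position; "tcp_rot": TCP orientation; "force": force on the tool from outside, world axes, zero at the start; "ft_torque": the same for the moment, N m; "grip_width": opening from 0.0 (shut) to 1.0 (fully open); "finger_force": force on a finger pad.
Only numpy, scipy, OpenCV 4.12 (cv2) and the standard library are available. Lean on these libraries where they do the work, as an engineer would, in place of code of your own. Each camera call takes 0.05 s, during which the arm holds its last target. There are 200 camera calls.

## Working session

There is one attempt and no reset: what is moved stays moved. The work goes in short steps, each a Python script; the robot and the scene stay as the last script left them, time stands still between calls to the robot, and variables do not carry over. Pictures are saved under pics/ and viewed, at most 10 in all, crops included, and the job is handed in when it is done.

```bash
mkdir -p pics; ls
cat > h.py <<'E'
import numpy as np, cv2
from rig import robot, jaws, solver, imaging, order, nets
def K(i):
    f=192/np.tan(np.radians(i["vfov"])/2); return f,i["cx"],i["cy"],i["k1"]
def pose(name,st=None):
    i=imaging.camera_info(name)
    if name=="wrist":
        st=st or robot.get_state(); T=np.eye(4); T[:3,:3]=np.array(st["tcp_rot"]); T[:3,3]=st["position"]
        return T@np.array(i["T_tool_cam"])
    return np.linalg.inv(np.array(i["view"]))
def rays(name,px):
    f,cx,cy,k=K(imaging.camera_info(name)); px=np.atleast_2d(px).astype(float)
    d=(px-[cx,cy])/f; u=d.copy()
    for _ in range(20): u=d/(1+k*(u**2).sum(1,keepdims=True))
    return np.c_[u,np.ones(len(u))]
def cloud(name,depth,C):
    v,u=np.nonzero(depth>0); P=rays(name,np.c_[u,v])*depth[v,u][:,None]
    return P@C[:3,:3].T+C[:3,3],u,v
def at_z(name,px,z,C):
    r=rays(name,px)@C[:3,:3].T; return C[:3,3]+r*((z-C[2,3])/r[:,2:])
def save(n,p): cv2.imwrite(f"pics/{n}.png",p[:,:,::-1])
E
cat > a.py <<'E'
from h import *
np.set_printoptions(precision=4,suppress=True)
for c in ["scene","top"]:
    p,d=imaging.grab_frame(c); save(c,p); np.savez(f"{c}.npz",p=p,d=d); C=pose(c)
    print(c,C[:3,3])
    P,u,v=cloud(c,d,C); W=np.full(d.shape+(3,),np.nan); W[v,u]=P
    for n in "tin inner_lid outer_cap strainer teapot_lid peg press_box".split():
        for b in nets.search_frame(c,n)[:2]:
            x=np.array(b["bbox"]); print(n,round(b["p"],2),x.round(0), W[min(383,int(x[1])),min(511,int(x[0]))])
        for b in nets.landmark_of(c,n)[:1]:print('   lm',round(b["p"],2),b["pixel"])
print({k:v for k,v in robot.get_state().items() if k in("t","force","grip_width")})
E
python3 a.py
```

```text
pics
rig.py
scene [0.9105 0.5862 0.6828]
tin 0.74 [249. 139.  29.  38.] [ 0.509  -0.1913  0.062 ]
   lm 0.73 [249.3, 149.6]
inner_lid 0.61 [344. 273.  32.  15.] [0.5322 0.2463 0.029 ]
inner_lid 0.16 [203. 276.  77.  37.] [0.7729 0.116  0.0232]
   lm 0.54 [310.4, 192.9]
outer_cap 0.63 [348. 257.  36.  36.] [0.5194 0.2356 0.0556]
   lm 0.89 [342.0, 261.7]
strainer 0.88 [201. 276.  78.  38.] [0.7745 0.1147 0.0227]
   lm 0.76 [222.7, 279.2]
teapot_lid 0.68 [173. 174.  33.  21.] [nan nan nan]
teapot_lid 0.16 [347. 258.  37.  34.] [0.522  0.2355 0.0572]
   lm 0.89 [172.1, 176.1]
peg 0.77 [237. 220.  28.  23.] [0.6416 0.0051 0.008 ]
   lm 0.56 [223.3, 279.5]
press_box 0.74 [315. 190.  45.  44.] [0.4582 0.0338 0.0403]
   lm 0.68 [311.5, 196.6]
top [0.4685 0.0127 0.7607]
tin 0.47 [147. 222.  41.  35.] [0.5069 0.2172 0.0602]
   lm 0.68 [367.8, 222.1]
inner_lid 0.53 [160. 225.  17.  31.] [0.5011 0.1949 0.0524]
   lm 0.54 [150.7, 223.9]
outer_cap 0.92 [146. 222.  43.  29.] [0.509  0.22   0.0573]
   lm 0.76 [146.5, 222.1]
strainer 0.79 [200.  91.  36.  68.] [0.7775 0.1214 0.0251]
strainer 0.27 [366. 120.  38.  38.] [ 0.7045 -0.215   0.0407]
   lm 0.9 [200.4, 116.3]
   lm 0.85 [364.5, 122.2]
peg 0.7 [261. 157.  37.  14.] [ 0.6403 -0.0022  0.0092]
   lm 0.67 [259.3, 158.3]
press_box 0.59 [260. 253.  50.  35.] [0.4439 0.0069 0.0407]
   lm 0.63 [256.7, 253.6]
{'t': 1.5, 'force': array([-0.123 , -0.0589,  0.3008]), 'grip_width': 0.9999655974464454}
```

View pics/scene.png

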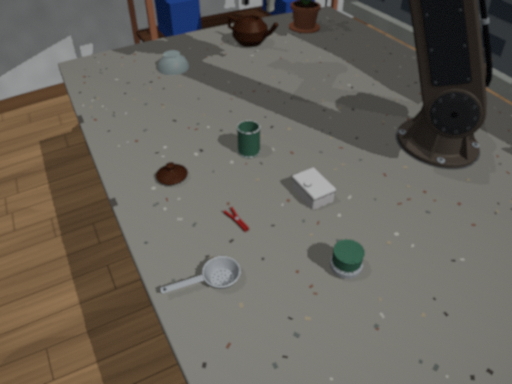

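View pics/top.png

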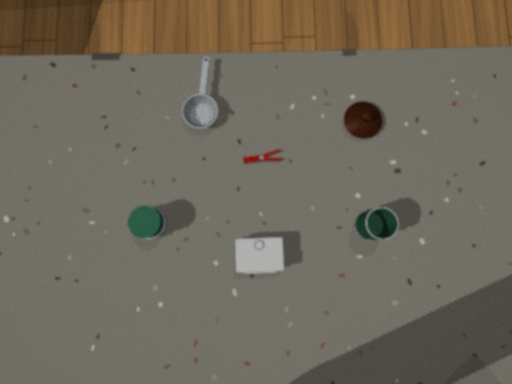

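```bash
cat > b.py <<'E'
from h import *
np.set_printoptions(precision=4,suppress=True)
from scipy.optimize import least_squares
def circ(q):
    s=least_squares(lambda a:np.hypot(q[:,0]-a[0],q[:,1]-a[1])-a[2],[*q.mean(0),.03],loss="soft_l1",f_scale=.001); return s.x
for c in ["scene","top"]:
    z=np.load(c+".npz"); P,u,v=cloud(c,z["d"],pose(c))
    for nm,(x,y) in dict(pair=(.51,.222),tin=(.50,-.205)).items():
        q=P[np.hypot(P[:,0]-x,P[:,1]-y)<.06]
        print(c,nm,"hist",np.histogram(q[:,2],np.arange(-.005,.1,.005))[0])
        top=q[q[:,2]>q[:,2].max()-.006]; print(" top",len(top),top.mean(0),(top.min(0)+top.max(0))/2,np.ptp(top,axis=0))
        s=q[(q[:,2]>.03)&(q[:,2]<(.052 if nm=="pair" else .074))]
        if len(s)>8: print(" side",len(s),circ(s[:,:2]))
E
python3 b.py
```

```text
scene pair hist [952 332   1  34  49 100  64  51  44  56  48  51 602   2   0   0   0   0
   0   0]
 top 603 [0.5101 0.225  0.0572] [0.5097 0.2244 0.058 ] [0.0598 0.0608 0.006 ]
 side 217 [0.5093 0.2247 0.0294]
scene tin hist [587  73  32  33  38  36  32  34  34  47  53  58  64  67  69  69  81   6
   0   0]
 top 87 [ 0.4948 -0.2158  0.078 ] [ 0.4972 -0.2156  0.0782] [0.0584 0.0611 0.0057]
 side 481 [ 0.4972 -0.2152  0.0286]
top pair hist [1023  639    0    7   22   70   46   17   18   20   16   23  821   24
    0    0    0    0    0    0]
 top 731 [0.5089 0.2227 0.0579] [0.5083 0.2228 0.0594] [0.0619 0.0583 0.006 ]
 side 82 [0.5092 0.2231 0.0296]
top tin hist [ 889 1047   96   46   44   49   44   44   52   46   53   49   48   56
   59   55  130  100    0    0]
 top 212 [ 0.4939 -0.2202  0.0798] [ 0.4943 -0.2186  0.0799] [0.0618 0.0599 0.0059]
 side 454 [ 0.4943 -0.217   0.0283]
```

The scene view shows the pair at about (347,258) and the tin at (249,139). The top view shows them at (146,222) and (380,223), so the nets' top-view "tin" box was actually the pair. Depth fits agree: pair near (0.509, 0.224) with its top at 58 mm, tin near (0.496, −0.217) with its top at 80 mm. Next I'll refine both with the wrist camera, using opposite yaws so its calibration bias cancels.

```bash
cat > c.py <<'E'
from h import *
from b import circ
np.set_printoptions(precision=4,suppress=True)
def R(yaw):
    c,s=np.cos(np.radians(yaw)),np.sin(np.radians(yaw)); return np.array([[c,s,0],[s,-c,0],[0,0,-1.]])
print(np.array(imaging.camera_info("wrist")["T_tool_cam"]))
print(np.array(robot.get_state()["tcp_rot"]))
for nm,(x,y,ht) in dict(tin=(.4955,-.217,.08),pair=(.509,.2235,.058)).items():
    az=np.degrees(np.arctan2(y,x)); cand=[]
    for k,yaw in enumerate((az+90,az-90)):
        for h in (.25,.22,.28):
            try: robot.goto([x,y,h],R(yaw)); break
            except robot.Unreachable: print("unreach",h,yaw)
        robot.dwell(.3); st=robot.get_state(); p,d=imaging.grab_frame("wrist"); C=pose("wrist",st); save(f"w_{nm}{k}",p); np.savez(f"w_{nm}{k}.npz",p=p,d=d,C=C)
        P,u,v=cloud("wrist",d,C); q=P[np.hypot(P[:,0]-x,P[:,1]-y)<.06]
        top=q[q[:,2]>ht-.004]; 
        hull=cv2.convexHull((top[:,:2]*1e4).astype(np.float32))[:,0]/1e4
        print(nm,yaw,"q6",st["qpos"],len(top),top[:,2].mean(),top[:,2].max(),"hull",circ(hull))
        if nm=="pair":
            s=q[(q[:,2]>.017)&(q[:,2]<.0275)]; print(" collar",len(s),circ(s[:,:2]))
print(robot.get_state()["t"])
E
sed -i 's/^for c in/if __name__=="__main__":\n for c in/' b.py; sed -n 1,8p b.py >/dev/null; python3 c.py
python3 - <<'E'
import cv2,numpy as np
i=[[cv2.resize(cv2.imread(f"pics/w_{n}{k}.png"),(400,300)) for k in (0,1)] for n in("tin","pair")]
cv2.imwrite("pics/w4.png",np.vstack([np.hstack(r) for r in i]))
E
```

```text
[[ 0.0012 -0.9648 -0.2629  0.0701]
 [ 1.      0.001   0.0011  0.0006]
 [-0.0008 -0.2629  0.9648 -0.1574]
 [ 0.      0.      0.      1.    ]]
[[-0.9324 -0.3614 -0.    ]
 [-0.3614  0.9324  0.    ]
 [ 0.      0.     -1.    ]]
tin 66.34939487237901 q6 [ -2.9018   7.037  -14.1936   0.0005 -68.7764 159.2266] 59060 0.3358929510614745 0.3635239898483746 hull [ 0.5024 -0.2013  0.0534]
tin -113.65060512762099 q6 [ -2.8825   7.0309 -14.1936   0.0018 -68.7753 -20.7621] 60112 0.3359804858882823 0.3636217404222693 hull [ 0.4887 -0.2327  0.0532]
pair 113.70609861323386 q6 [ 43.8715   8.4889 -12.4623   0.0016 -69.049  159.8114] 61192 0.32690174382002624 0.36377926611022715 hull [0.5007 0.2429 0.0529]
 collar 233 [0.5106 0.2231 0.0319]
pair -66.29390138676614 q6 [ 43.8879   8.489  -12.4605   0.0013 -69.0513 -20.1781] 61911 0.32700328038023924 0.36368853329321443 hull [0.518  0.2043 0.0518]
 collar 189 [0.5096 0.2249 0.032 ]
13.45
```

View pics/w4.png

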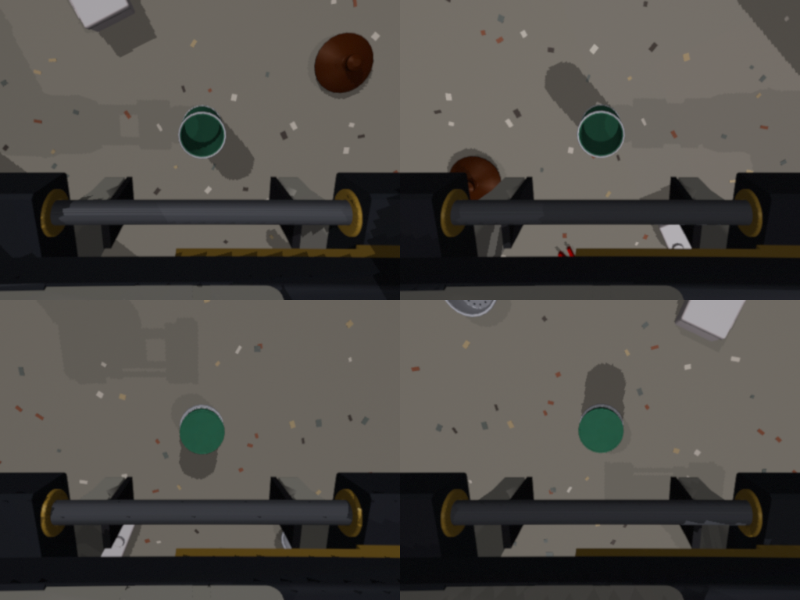

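All four wrist views show the target clearly just above the fingers: the tin at about (202,132) and (601,131), the cap at about (202,430) and (601,430) in the mosaic. The gripper's own depth got into the fits, so I'll refit with an upper height limit.

```bash
cat > d.py <<'E'
from h import *
from b import circ
np.set_printoptions(precision=4,suppress=True)
for nm,(x,y,ht) in dict(tin=(.4955,-.217,.08),pair=(.509,.2235,.058)).items():
    for k in (0,1):
        z=np.load(f"w_{nm}{k}.npz"); P,u,v=cloud("wrist",z["d"],z["C"])
        q=P[(np.hypot(P[:,0]-x,P[:,1]-y)<.05)&(P[:,2]<ht+.006)]
        t=q[q[:,2]>ht-.004]
        hull=cv2.convexHull((t[:,:2]*1e4).astype(np.float32))[:,0]/1e4
        print(nm,k,len(t),np.median(t[:,2]),"hull",circ(hull),"mean",t.mean(0))
E
python3 d.py
```

```text
tin 0 659 0.07939782757395064 hull [ 0.4962 -0.2173  0.0301] mean [ 0.4957 -0.218   0.0793]
tin 1 658 0.07956090959132672 hull [ 0.4962 -0.2168  0.03  ] mean [ 0.4964 -0.2163  0.0794]
pair 0 2595 0.057291276941126346 hull [0.5108 0.2236 0.0304] mean [0.5105 0.2242 0.0573]
pair 1 2603 0.057420900726031954 hull [0.5102 0.224  0.0304] mean [0.5104 0.2236 0.0574]
```

Both opposite-yaw fits agree within 0.6 mm and match the known radii and heights. Tin is at (0.4962, −0.2170), lid at (0.5102, 0.2240). Grasping the collar now.

```bash
cat > e.py <<'E'
from h import *
np.set_printoptions(precision=4,suppress=True)
def S(t):
    s=robot.get_state(); print(t,round(s["t"],2),s["position"],"F",s["force"],"w",round(s["grip_width"]*88,2),"ff",s["finger_force"]); return s
x,y=.5102,.224
robot.servo_line([x,y,.08],speed=.15)
robot.servo_line([x,y,.005],speed=.06); S("down")
jaws.move_gripper(0.0); S("grip")
robot.servo_line([x,y,.03],speed=.05); S("up")
robot.servo_line([x,y,.17],speed=.12); S("up2")
for c in("scene","wrist"):
    p,d=imaging.grab_frame(c); save("g_"+c,p)
    if c=="scene": a=cv2.resize(p[130:322,230:486],None,fx=1.56,fy=1.56)
b=cv2.resize(p,(a.shape[1],a.shape[0])); save("g",np.hstack([a,b]))
E
python3 e.py
```

```text
down 16.13 [0.5105 0.2242 0.0054] F [-0.4265 -0.7692 -0.0776] w 87.84 ff 0.0
grip 16.64 [0.5102 0.224  0.0051] F [-0.6879  0.0254  2.7511] w 65.5 ff 30.00041663646698
up 17.29 [0.5102 0.224  0.0301] F [-0.0891 -0.4153 -1.4055] w 65.38 ff 29.99985694885254
up2 18.61 [0.5098 0.2237 0.1692] F [ 0.7122  0.1119 -1.5597] w 65.5 ff 29.999733567237854
```

View pics/g.png

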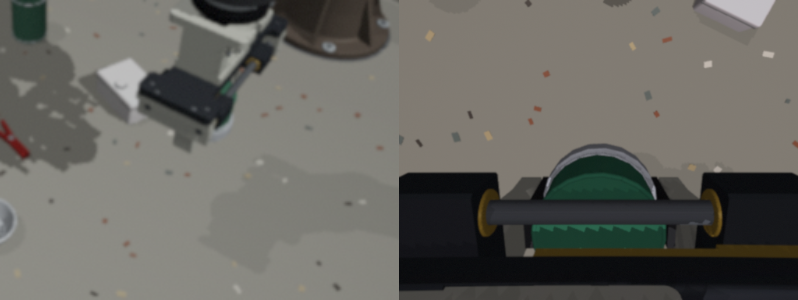

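The wrist view shows the pair held by the silver collar at about (600,170) with the cap riding on it. The load of about −1.5 N matches both parts together. I'll carry it to above the tin and measure its offset in the hand.

```bash
cat > f.py <<'E'
from h import *
from b import circ
from e2 import S
from c2 import R
np.set_printoptions(precision=4,suppress=True)
x,y=.4962,-.217
robot.servo_line([.48,0.0,.17],R(-90),speed=.15)
robot.servo_line([x,y,.17],R(-113.65),speed=.15); 
robot.servo_line([x,y,.115],speed=.08); robot.dwell(.4); st=S("above")
p,d=imaging.grab_frame("wrist"); C=pose("wrist",st); np.savez("hold.npz",p=p,d=d,C=C); save("hold",p)
P,u,v=cloud("wrist",d,C)
T=(P-st["position"])@np.array(st["tcp_rot"])   # tool coords
q=T[(np.hypot(T[:,0],T[:,1])<.045)]
print("z hist",[(round(a,3),n) for a,n in zip(np.arange(-.08,.01,.004),np.histogram(q[:,2],np.arange(-.08,.014,.004))[0])])
for lo,hi in ((-.021,-.014),(-.015,-.008),(-.008,0.0)):
    s=q[(q[:,2]>lo)&(q[:,2]<hi)&(q[:,0]>0)&(abs(q[:,1])<.027)]
    if len(s)>8: print(lo,hi,len(s),circ(s[:,:2]),"r max",np.hypot(s[:,0],s[:,1]).max())
# level of cap top
c=q[(q[:,2]<-.048)&(q[:,2]>-.060)&(abs(q[:,1])<.025)]
if len(c)>20:
    A=np.c_[c[:,:2],np.ones(len(c))]; print("cap plane",np.linalg.lstsq(A,c[:,2],rcond=None)[0],len(c))
E
sed -n '2,4p' e.py > e2.py; sed -i '1i from h import *' e2.py; (echo "import numpy as np"; sed -n '4,5p' c.py)>c2.py; python3 f.py
```

```text
above 23.2 [ 0.4963 -0.217   0.1152] F [-0.2582  0.4837 -2.0381] w 65.56 ff 29.999776482582092
z hist [(np.float64(-0.08), np.int64(1508)), (np.float64(-0.076), np.int64(426)), (np.float64(-0.072), np.int64(374)), (np.float64(-0.068), np.int64(377)), (np.float64(-0.064), np.int64(355)), (np.float64(-0.06), np.int64(323)), (np.float64(-0.056), np.int64(5664)), (np.float64(-0.052), np.int64(3642)), (np.float64(-0.048), np.int64(1222)), (np.float64(-0.044), np.int64(450)), (np.float64(-0.04), np.int64(389)), (np.float64(-0.036), np.int64(515)), (np.float64(-0.032), np.int64(553)), (np.float64(-0.028), np.int64(499)), (np.float64(-0.024), np.int64(868)), (np.float64(-0.02), np.int64(1463)), (np.float64(-0.016), np.int64(451)), (np.float64(-0.012), np.int64(401)), (np.float64(-0.008), np.int64(215)), (np.float64(-0.004), np.int64(53)), (np.float64(0.0), np.int64(3)), (np.float64(0.004), np.int64(0)), (np.float64(0.008), np.int64(0))]
-0.021 -0.014 1079 [ 0.0004 -0.      0.0312] r max 0.03298247625702243
-0.015 -0.008 384 [-0.0002  0.0002  0.0326] r max 0.03298247625702243
-0.008 0.0 50 [-0.0006  0.0002  0.0329] r max 0.03282777001628015
cap plane [-0.     -0.0009 -0.0521] 7862
```

View pics/hold.png

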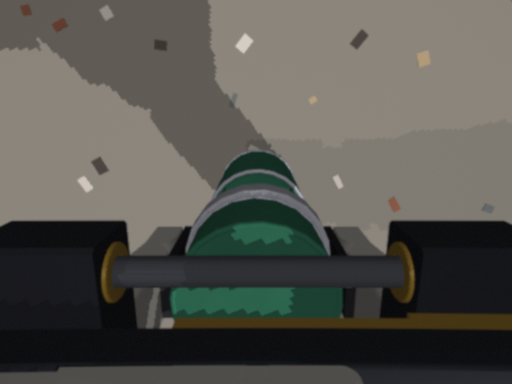

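The picture shows the pair (collar at about (258,200)) directly over the tin's rim at about (258,165). The pair is level (cap plane slope under 0.1%) and within 0.5 mm of the tool axis. I'll lower it step by step while watching the force.

```bash
cat > i.py <<'E'
from e2 import *
x,y=.4962,-.217
robot.servo_line([x,y,.088],speed=.06); f0=robot.get_state()["force"].copy(); S("mouth")
for z in (.084,.080,.077,.0755,.0745,.0735,.073,.0725,.072):
    robot.servo_line([x,y,z],speed=.04); robot.dwell(.1); s=S(z)
    df=s["force"]-f0
    if df[2]>4 or np.hypot(*df[:2])>5: print("contact",df); break
E
python3 i.py
```

```text
mouth 23.85 [ 0.4961 -0.217   0.0877] F [ 0.0253  0.4436 -0.8989] w 65.31 ff 29.99979704618454
0.084 24.2 [ 0.4963 -0.217   0.0842] F [-0.4209 -0.4842 -1.5855] w 65.63 ff 29.999788999557495
0.08 24.55 [ 0.4962 -0.217   0.08  ] F [-0.1998  0.1511 -1.384 ] w 65.7 ff 29.999749660491943
0.077 24.9 [ 0.4962 -0.217   0.077 ] F [-0.528   0.0456 -1.1314] w 65.51 ff 29.999661147594452
0.0755 25.25 [ 0.4962 -0.217   0.0755] F [ 0.6599  0.0194 -1.5197] w 65.54 ff 29.999630749225616
0.0745 25.6 [ 0.4962 -0.217   0.0745] F [-0.5662 -0.412  -2.0198] w 65.39 ff 29.99969244003296
0.0735 25.95 [ 0.4962 -0.217   0.0735] F [-0.1754 -0.2286 -1.1348] w 65.82 ff 29.999685287475586
0.073 26.3 [ 0.4963 -0.217   0.0731] F [0.4352 0.0616 1.3411] w 65.6 ff 30.000059008598328
0.0725 26.65 [ 0.4963 -0.2171  0.0731] F [-2.274   1.3379  6.1391] w 65.44 ff 30.000955760478973
contact [-2.2993  0.8943  7.0381]
```

Contact came at TCP z = 0.073, exactly the seated height. I'll release, rise to cap height and check the fit from depth.

```bash
cat > j.py <<'E'
from e2 import *
from b import circ
x,y=.4962,-.217
robot.servo_line([x,y,.073],speed=.04); S("relax")
jaws.move_gripper(1.0); S("open")
robot.servo_line([x,y,.098],speed=.05); robot.dwell(.3); st=S("cap height")
p,d=imaging.grab_frame("wrist"); C=pose("wrist",st); P,u,v=cloud("wrist",d,C)
q=P[np.hypot(P[:,0]-x,P[:,1]-y)<.04]
t=q[(q[:,2]>.12)&(q[:,2]<.131)]
A=np.c_[t[:,:2]-[x,y],np.ones(len(t))]; print("cap top plane",np.linalg.lstsq(A,t[:,2],rcond=None)[0],len(t))
for lo,hi in((.081,.0905),(.098,.118)):
    s=q[(q[:,2]>lo)&(q[:,2]<hi)]
    s=s[(np.abs((s-st["position"])@np.array(st["tcp_rot"])[:,1])<.028)]
    print(lo,len(s),circ(s[:,:2]))
save("open",p)
E
python3 j.py
```

```text
relax 26.9 [ 0.4963 -0.217   0.0731] F [-0.6392  1.5322  3.3954] w 65.36 ff 30.000527501106262
open 27.53 [ 0.4962 -0.217   0.073 ] F [-0.745  -0.7226  0.035 ] w 88.06 ff 0.0
cap height 28.48 [ 0.4961 -0.217   0.0977] F [ 0.7166 -0.6084 -0.1239] w 87.96 ff 0.0
cap top plane [0.0008 0.0019 0.1253] 9594
0.081 428 [ 0.496  -0.2171  0.0321]
0.098 1094 [ 0.4966 -0.2171  0.0297]
```

View pics/open.png

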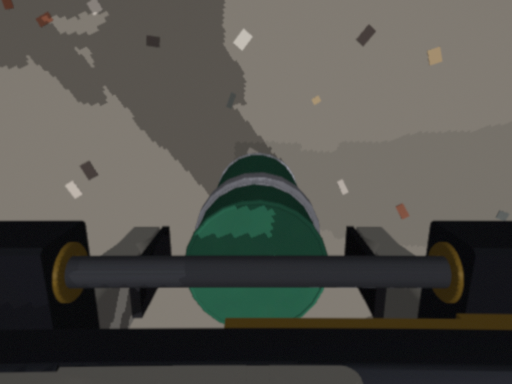

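The picture shows the collar at about (258,190) flush on the tin with the cap above it. The cap top is at 125–126 mm, level and concentric, so the lid is home. Now I'll grip the cap alone and lift it.

```bash
cat > k.py <<'E'
from e2 import *
from b import circ
x,y=.4962,-.217
jaws.move_gripper(0.0); S("grip")
robot.servo_line([x,y,.15],speed=.04); S("clear")
robot.servo_line([x,y,.258],speed=.1); robot.dwell(.5); st=S("top")
Q=[]
for c in("wrist","scene","top"):
    p,d=imaging.grab_frame(c); C=pose(c,st); P,u,v=cloud(c,d,C); q=P[np.hypot(P[:,0]-x,P[:,1]-y)<.045]
    s=q[(q[:,2]>.081)&(q[:,2]<.0905)]; k=q[(q[:,2]>.094)&(q[:,2]<.13)]
    print(c,"collar",len(s),circ(s[:,:2]) if len(s)>10 else "", "above collar",len(k),k[:,2].max() if len(k) else "")
    t=q[(q[:,2]>.28)&(q[:,2]<.291)]
    if c=="wrist": print("cap plane",np.linalg.lstsq(np.c_[t[:,:2]-[x,y],np.ones(len(t))],t[:,2],rcond=None)[0])
    Q.append(cv2.resize(p,(400,300)) if c!="scene" else cv2.resize(p[50:200,150:350],(400,300)))
save("end",np.hstack(Q[:2]))
E
python3 k.py
```

```text
grip 29.12 [ 0.4962 -0.217   0.098 ] F [-0.2118 -0.3077  0.336 ] w 58.79 ff 29.999967366456985
clear 30.57 [ 0.496  -0.217   0.1497] F [ 0.3479  0.1762 -1.356 ] w 58.97 ff 29.99969618394971
top 32.3 [ 0.4962 -0.217   0.258 ] F [-0.658   1.0507 -0.8577] w 59.14 ff 29.999804981052876
wrist collar 158 [ 0.4951 -0.2186  0.0297] above collar 1484 0.11074079343847698
cap plane [0.0003 0.0021 0.2853]
scene collar 125 [ 0.4961 -0.215   0.0306] above collar 169 0.10916025417281006
top collar 0  above collar 0
```

View pics/end.png

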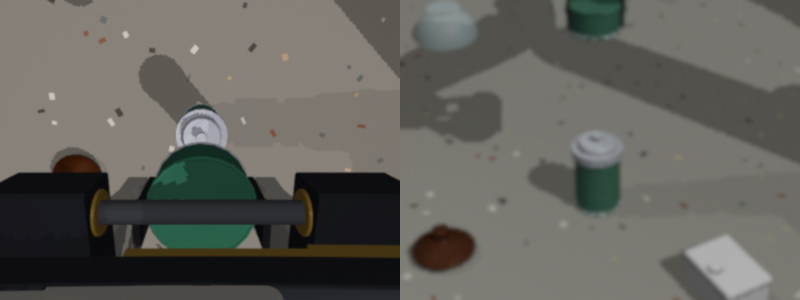

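The pictures show the silver lid seated level on the upright tin (right, about (597,150)), knob top at 109–110 mm. The cap is held level above it (left, about (200,200)), rim about 252 mm up, which is 160 mm above the collar. Handing in.

```bash
python3 -c "
from rig import order; print(order.job_done())"
```

```text
the job is handed in; nothing more can be done
None
```

The job is handed in: the inner lid is seated in the tin and the arm is holding the green cap level, about 16 cm above the closed tin, at about 32 s of the 58 s limit.

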